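Unload the practice amp from the braked trolley

ROBOT

A 6-joint arm with a two-finger parallel gripper is mounted at the origin on the work surface. World frame = base frame: x ahead of the robot, y to its left, z up, the work surface at z = 0. Lengths are in m, angles in rad, forces in N, time in s.
With the tool pointing down it reaches from about 0.375 to 0.825 m from the base axis. Payload 5.5 kg.
Tool frame: the origin (TCP) lies at the centre of the arm's flange, where the gripper is bolted on; the fingertips stand 173 mm ahead of it and the grasp point (between the pads) lies 155 mm ahead of it; z points along the fingers, y is the line along which they close (so a half turn about z gives the same grasp; the last joint's range is limited). The gripper opens to 85 mm and grips with 20 to 120 N. Pads are 22 mm wide; open, the fingers measure 114 mm over their backs; the gripper's body (76 mm by 85 mm) begins 54 mm behind the grasp point. The pads swing forward as they close: fully open they stand 13 mm farther back than shut.
Start: joints at [1.235, 0.314, -0.047, 1.21, 0, 1.571], TCP at [0.198, 0.566, 0.405] pointing down, gripper open.
Joint ranges: [-2.67, 2.67], [-0.69, 1.73], [-1.03, 1.25], [-2.08, 2.16], [-1.42, 1.45], [-3.14, 3.14]. Speed limits (rad/s): [2.39, 2.39, 3.01, 3.14, 3.14, 3.14].

INTERFACE

Orientations are given as [roll, pitch, yaw] about the fixed x, y, z axes, in that order (R = Rz(yaw) Ry(pitch) Rx(roll)).
In Python, from workcell import readout, viewer, job, spotter gives the robot as it stands.
- The arm moves only by the tool move_arm, never from a script. Its argument "plan" is text: rows parted by semicolons, each of 7 numbers parted by spaces: the turn, a rotation vector about the tool's x, y, z in degrees, then the shift along the tool's x, y, z in mm, then the opening, from -1 (shut) to 1 (fully open). In form: wx wy wz tx ty tz hand; .... A call has 1 to 8 rows; each row shifts and turns the commanded pose from where the row before left it, along the tool's axes as they then stand; what a row does not reach is not made up. A row lasts 1/12 s, in which the tool goes at most 41.7 mm and 7.16 degrees, less where a joint would pass 70% of its speed; a pose out of reach is approached as far as the arm can. A call with a gripper value outside its range is refused whole. The fingers move at their own pace and stop on an object; "newtons" is the grip in N (left out, the last holds). Time passes only in rows, so rows that do not move let the fingers close. It gives the time, the measured TCP pose, the force, the opening and the grip force at its end, in the units of the state.
- readout.read_state(): the state, without advancing time (a new reading comes with each control period).
- viewer.read_camera(name): name is "scene" or "side" or "wrist"; returns (picture, depth): 480x640x3 uint8, red, green, blue; 480x640 float32, m along the optical axis (not along the pixel's ray), 0 where there is no reading.
- viewer.camera_params(name): a dict with "fx", "fy", "cx", "cy" (pixels), "distortion" ([k1, k2, p1, p2, k3] as OpenCV has them; the pictures are not rectified), "R" (3x3) and "t" (3): a world point X has camera coordinates R X + t; the wrist camera has in their place "T_tool_cam" (4x4, takes a point from camera to tool coordinates, whose origin is the TCP and whose axes are the flange's). Camera axes: x right, y down, z forward; pixel columns grow to the right and rows downward; lengths in m; the calibration is good to about 2 mm. A picture is of the moment at which its call begins: read the wrist's pose just before it. camera_params takes no time and is no camera call.
- job.close_job(): hands the job in; it is judged then, once.
Trained networks look in the newest picture that a camera, given by its name, has taken for a name from the list of things; names that differ only in an ending like _2 or _b are one class to them, and where a whole thing is asked for, a point or a joint stands for the part that bears it (a point fixed in the world has none). Each returns a list of dicts, best first, with "confidence" (0 to 1); they miss things now and then, are a little off and sometimes report something else, mostly with a low value. They report only what shows in the picture. A call takes as long as a camera call. They do not tell look-alikes from the thing itself.
- spotter.spot_in(query, camera): "location" ([row, column] in pixels, amid what is visible of it).
- spotter.tip_of(query, camera): "location" ([row, column] in pixels: a listed point, or the origin of a listed thing).
The state is a dict: "t": time; "joint_positions": joint angles; "joint_velocities": joint speeds; "joint_efforts": joint torques, N m; "tool_pos": TCP position; "eef_rot": TCP orientation; "contact_force": force on the tool from outside, world axes, zero at the start; "ft_torque": the same for the moment, N m; "finger_gap": opening from 0.0 (shut) to 1.0 (fully open); "gripper_force": force on a finger pad.
Only numpy, scipy, OpenCV 4.12 (cv2) and the standard library are available. Lean on these libraries where they do the work, as an engineer would, in place of code of your own. Each camera call takes 0.05 s, during which the arm holds its last target. There are 200 camera calls.

TASK

Push the trolley's brake lever fully down to lock it, then, with the brake on, lift the small practice amplifier off the trolley and set it upright, squarely in the middle of the grey isolation pad, without dropping or tipping it. Finally flick the brake lever fully up again, so that the empty trolley is free to be wheeled away later. Leave the trolley where it stands and do not disturb the roll of tape and the metronome that stand near it.

Things in the scene. Friction and masses are not known exactly. Their poses are not given: they have to be found in the camera images.
- brake_lever (a joint): Brake lever of the trolley: a dark steel bar with a black rubber foot pad at its end, sticking out of the trolley's side (the trolley's -y side). Value in rad: 0 = fully up (brake off; the lever rises 0.35 rad above level), 0.70 = fully down (brake on; 0.35 rad below level), stops at both ends. It starts at 0 to 0.10. It stays where it is left (stiff hinge: about 4 N at the pad moves it either way, no spring).
- lever_hinge (a point): The lever's hinge point at the trolley's side, 68 mm above the bench. Axes are those of the trolley: x along the rails (the direction in which it rolls, also the hinge axis), the lever points to -y, z up.
- lever_pad (a point): Centre of the rubber foot pad on the lever's end, 105 mm from the hinge. The pad is 30 mm wide (along the hinge axis), 38 mm long (along the lever) and 14 mm thick. Its centre is about 104 mm above the bench with the lever up and 32 mm with it down. It can be pressed from above with shut fingers, and pinched from above across its 30 mm width. Nothing stands beneath it, and nothing within 25 mm beside it.
- trolley (a joint): How far the trolley has rolled along its rails from its start, in m (starts at 0, stops at -0.075 and 0.075). Plywood deck 190 x 130 mm, its top 70 mm above the bench, with 2 mm lips at its ends, on four casters on two aluminium rails 340 mm long and 10 mm high (190 mm over both). With the brake off it rolls at a push of 0.5 N; with the brake on a rubber shoe holds it against about 7 N.
- amp_handle (a point): Centre of the carrying handle on top of the small black practice amplifier: a bar 100 mm long along this frame's x, 14 mm wide (y) and 12 mm high, 146 mm above the amplifier's underside and 31 mm above the top of its body, with 25 mm of free height beneath the bar, between two steel posts at its ends.
- amp_base (a point): Centre of the underside of the amplifier, a black box 140 mm (x) x 90 mm (y) x 115 mm (z) with a grey grille on its -y face and the handle on top; 0.7 kg, more or less. It starts upright on the trolley's deck.
- pad_top (a point): Centre of the top face of the grey isolation pad, fixed to the bench, 190 mm (x) x 140 mm (y) x 12 mm thick (so its top is 12 mm above the bench). The amplifier is to stand on it with its long side along the pad's long side, either way round.
- tape: Bystander, to be left alone: roll of black tape, 64 mm across, 24 mm high, lying by the trolley; origin at the centre of its underside.
- metronome: Bystander, to be left alone: dark wooden pyramid metronome, 90 mm wide and 140 mm high, standing beyond the end of the brake lever; origin at the centre of its underside.
Mind the look-alikes: they are no part of the job. There is more than one size of the part that bears pad_top; the job needs the larger.

How it is judged:
On the way, in this order (a step that is already met when the one before it is completed fails the run):
1. the brake lever is pushed down (above 0.60 rad) with the amplifier still standing on the trolley (value of joint brake_lever above 0.6 rad and distance of amp_base from where it was at the start of the episode below 0.015 m), for 0.2 s.
2. the amplifier stands released on the pad with the brake still on (x of amp_base in the frame of pad_top between -0.025 and 0.025 m and y of amp_base in the frame of pad_top between -0.025 and 0.025 m and z of amp_base in the frame of pad_top between -0.005 and 0.005 m and angle between the x axis of amp_base and the x axis of pad_top, either way round below 0.17 rad and angle between amp_base's own z axis and vertical below 0.06 rad and contact force between the fingers and amp below 0.1 N and value of joint brake_lever above 0.55 rad), for 0.2 s.
At the end, for the whole second after the job is handed in: The amplifier stands upright and still on the pad, its centre within 25 mm of the pad's centre along each side and its long side within 0.17 rad of the pad's, nobody holding it; the brake lever is up again (below 0.13 rad); the trolley is within 25 mm of where it stood (x of amp_base in the frame of pad_top between -0.025 and 0.025 m and y of amp_base in the frame of pad_top between -0.025 and 0.025 m and z of amp_base in the frame of pad_top between -0.005 and 0.005 m and angle between the x axis of amp_base and the x axis of pad_top, either way round below 0.17 rad and angle between amp_base's own z axis and vertical below 0.06 rad and contact force between the fingers and amp below 0.1 N and linear speed of amp below 0.02 m/s and value of joint brake_lever below 0.13 rad and value of joint trolley between -0.025 and 0.025 m); the robot touches nothing.
It fails at once if the trolley rolled more than 30 mm (value of joint trolley above 0.03 m or value of joint trolley below -0.03 m).
It fails at once if the amplifier was tipped by more than 0.4 rad (angle between amp_base's own z axis and vertical above 0.4 rad).
It fails at once if the amplifier was dropped or thrown (faster than 0.5 m/s with no finger on it) (contact force between the fingers and amp below 0.1 N and linear speed of amp above 0.5 m/s).
It fails at once if the amplifier was lifted off with the brake not on (height (world z) of amp_base above 0.085 m and value of joint brake_lever below 0.5 rad).
It fails at once if the tape roll or the metronome was disturbed (moved more than 30 mm) (distance of any of tape, metronome from where it was at the start of the episode above 0.03 m).
It also fails if it takes over 61 s, if anything falls off the work surface, if the arm or the gripper's body presses on something with over 40 N, if the wrist force passes 120 N, or if a joint passes its speed limit or range.

## Working session

There is one attempt and no reset: what is moved stays moved. The work goes in short steps, Python scripts to look and compute and a tool call to move; the robot and the scene stay as the last step left them, time stands still between calls to the robot, and variables do not carry over. Pictures are saved under pics/ and viewed, at most 10 in all, crops included, and the job is handed in when it is done.

Besides the shell and the picture viewer there is one more tool, called after "Request:" as name(argument=value, ...), one argument or row to a line, values as JSON. move_arm: Moves the arm, as the interface text tells. Its arguments: {"type":"object","properties":{"plan":{"type":"string"},"newtons":{"type":"number"}},"required":["plan"]}

```bash
mkdir -p pics
cat > h.py <<'E'
import numpy as np, cv2
from workcell import readout, viewer, job, spotter
from scipy.spatial.transform import Rotation as Ro
def cam(n):
    st=readout.read_state(); im,d=viewer.read_camera(n); p=viewer.camera_params(n)
    K=np.array([[p['fx'],0,p['cx']],[0,p['fy'],p['cy']],[0,0,1]]); D=np.array(p['distortion'])
    if 'R' in p: R=np.array(p['R']);t=np.array(p['t']); Rw=R.T; c=-R.T@t
    else:
        T=np.array(p['T_tool_cam']); Rt=Ro.from_euler('xyz',st['eef_rot']).as_matrix()
        Rw=Rt@T[:3,:3]; c=Rt@T[:3,3]+np.array(st['tool_pos'])
    return dict(im=im,d=d,K=K,D=D,Rw=Rw,c=c)
def rays(C,rc):
    rc=np.atleast_2d(np.array(rc,float))
    u=cv2.undistortPoints(rc[:,None,::-1].copy(),C['K'],C['D'])[:,0]
    return np.c_[u,np.ones(len(u))]@C['Rw'].T
def onz(C,rc,z):
    r=rays(C,rc); return C['c']+r*((z-C['c'][2])/r[:,2])[:,None]
def cloud(C):
    rr,cc=np.nonzero(C['d']>0); r=rays(C,np.c_[rr,cc]); return np.c_[rr,cc],C['c']+r*C['d'][rr,cc][:,None]
def bydepth(C,rc):
    r,c=[int(round(v)) for v in rc]; w=C['d'][max(r-2,0):r+3,max(c-2,0):c+3]; w=w[w>0]
    return C['c']+rays(C,rc)[0]*np.median(w) if len(w) else None
def save(n,im): cv2.imwrite('pics/'+n+'.png',im[...,::-1])
E
cat > a.py <<'E'
from h import *
np.set_printoptions(precision=3,suppress=True)
s=readout.read_state(); print(s)
ims=[]
for n in ['scene','side']:
    C=cam(n); ims.append(C['im'])
    print(n,C['c'],C['Rw'][:,2])
    for q in ['lever_hinge','lever_pad','amp_handle','amp_base','pad_top','tape','metronome']:
        for o in spotter.tip_of(q,n)[:3]:
            print(q,np.array(o['location']),round(o['confidence'],2),bydepth(C,o['location']))
    save(n,C['im'])
save('both',cv2.resize(np.hstack(ims),(800,300)))
E
python3 a.py
```

```text
{'t': 0.0, 'joint_positions': array([ 1.235,  0.314, -0.048,  1.21 ,  0.   ,  1.571]), 'joint_velocities': array([-0.001, -0.002,  0.   , -0.   ,  0.001, -0.   ]), 'joint_efforts': array([ -0.002, -53.959,  33.975,   0.02 ,  -0.   ,   0.   ]), 'tool_pos': array([0.198, 0.566, 0.404]), 'eef_rot': array([-3.14 , -0.   ,  2.806]), 'contact_force': array([0.062, 0.182, 0.167]), 'ft_torque': array([-0.013,  0.008,  0.046]), 'gripper_force': 0.0, 'finger_gap': 1.0003199636169762}
scene [ 1.506 -0.307  0.892] [-0.788  0.222 -0.574]
lever_hinge [279.8 251.2] 0.91 [ 0.489 -0.162  0.072]
lever_pad [268.3 201.3] 0.74 [ 0.465 -0.267  0.108]
lever_pad [331.6 120.1] 0.18 [ 0.549 -0.452  0.039]
amp_handle [226.3 276.8] 0.83 [ 0.511 -0.104  0.221]
pad_top [230.2 463.6] 0.87 [0.344 0.452 0.009]
pad_top [276.1 425.6] 0.82 [0.508 0.264 0.012]
tape [292.8 342.7] 0.67 [0.525 0.045 0.019]
metronome [330.1 122.6] 0.94 [ 0.55  -0.446  0.044]
side [ 0.293 -0.772  0.937] [ 0.165  0.699 -0.696]
lever_hinge [320.1 345. ] 0.86 [ 0.481 -0.161  0.074]
lever_pad [352.  348.1] 0.93 [ 0.46  -0.265  0.111]
amp_handle [250.1 353.6] 0.76 [ 0.511 -0.094  0.222]
pad_top [217.3 313.1] 0.75 [0.494 0.259 0.013]
pad_top [182.7 255. ] 0.71 [0.348 0.464 0.01 ]
tape [272.7 331.9] 0.38 [ 0.46  -0.115  0.186]
metronome [460.6 388.9] 0.86 [ 0.481 -0.479  0.078]
```

View pics/scene.png

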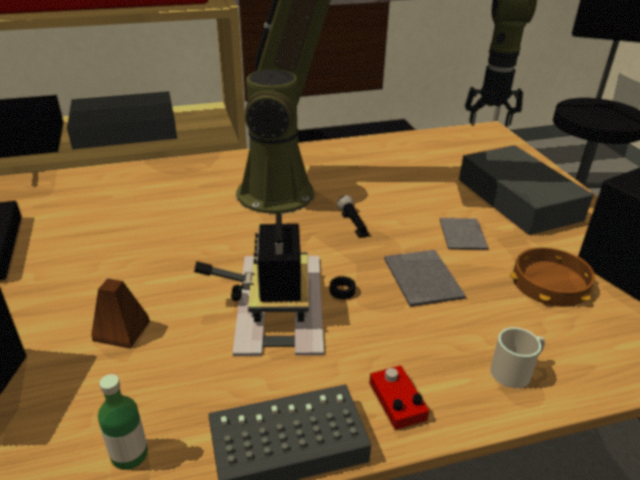

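View pics/side.png

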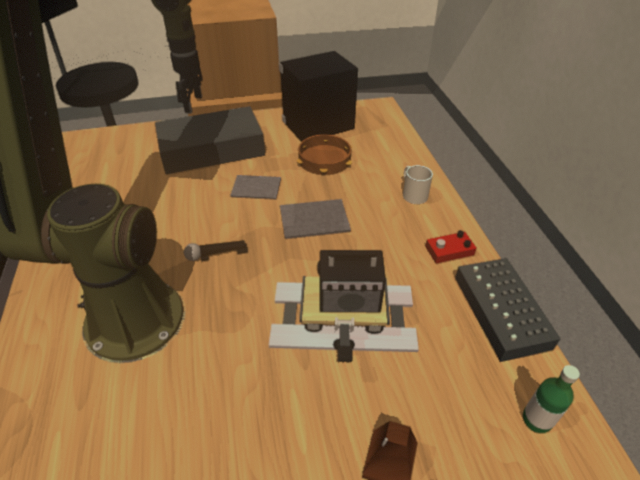

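```bash
cat > b.py <<'E'
from h import *
np.set_printoptions(precision=3,suppress=True)
P=[];Q=[]
for n in ['scene','side']:
    C=cam(n); rc,X=cloud(C); P.append(X); Q.append(C['im'][rc[:,0],rc[:,1]].astype(int))
P=np.vstack(P);Q=np.vstack(Q)
def rect(name,m):
    X=P[m][:,:2]
    if len(X)<20: print(name,'few',len(X));return
    # drop outliers by occupancy
    g=np.zeros((1200,1600),np.uint8); ij=((X+[0.2,0.8])*1000).astype(int)
    ok=(ij[:,0]>=0)&(ij[:,0]<1200)&(ij[:,1]>=0)&(ij[:,1]<1600); g[ij[ok,0],ij[ok,1]]=255
    g=cv2.morphologyEx(cv2.morphologyEx(g,cv2.MORPH_CLOSE,np.ones((7,7))),cv2.MORPH_OPEN,np.ones((5,5)))
    cs,_=cv2.findContours(g,cv2.RETR_EXTERNAL,cv2.CHAIN_APPROX_NONE)
    for c in sorted(cs,key=cv2.contourArea)[::-1][:2]:
        (cy,cx),(a,b),th=cv2.minAreaRect(c)  # col=y,row=x
        B=cv2.boxPoints(((cy,cx),(a,b),th)); e=max([(B[1]-B[0]),(B[2]-B[1])],key=np.linalg.norm)
        print(name,'c',cx/1000-.2,cy/1000-.8,'size',max(a,b),min(a,b),'long-axis yaw deg',np.degrees(np.arctan2(e[0],e[1])) , 'z',np.median(P[m][:,2]))
z=P[:,2]; near=lambda x,y,r:np.hypot(P[:,0]-x,P[:,1]-y)<r
rect('pad A',near(.5,.262,.16)&(z>.007)&(z<.02))
rect('pad B',near(.346,.458,.16)&(z>.007)&(z<.02))
rect('amp top',near(.511,-.1,.13)&(z>.175)&(z<.198))
rect('amp body',near(.511,-.1,.13)&(z>.09)&(z<.198))
rect('handle',near(.511,-.1,.13)&(z>.207)&(z<.24))
rect('deck',near(.511,-.1,.2)&(z>.062)&(z<.08))
rect('lever',near(.462,-.266,.05)&(z>.08)&(z<.13))
rect('metro',near(.52,-.47,.12)&(z>.02)&(z<.15))
rect('tape',near(.525,.045,.08)&(z>.012)&(z<.035))
E
python3 b.py
```

```text
pad A c 0.49834368896484377 0.259660888671875 size 194.1963653564453 142.14208984375 long-axis yaw deg 177.72752 z 0.011798435267225793
pad A c 0.4005 0.38050000000000006 size 9.0 7.0 long-axis yaw deg 0.0 z 0.011798435267225793
pad B c 0.34982727050781254 0.4459516601562499 size 148.4107666015625 111.67064666748047 long-axis yaw deg 162.51198 z 0.009727762799802975
pad B c 0.32078515625 0.6101573486328125 size 59.1899528503418 9.806838035583496 long-axis yaw deg 7.386062 z 0.009727762799802975
amp top c 0.5078379516601563 -0.10271313476562505 size 144.85157775878906 96.40518951416016 long-axis yaw deg 167.19572 z 0.18469021132543384
amp body c 0.508919677734375 -0.1050695190429688 size 147.29872131347656 101.54136657714844 long-axis yaw deg 167.7352 z 0.177134333391612
amp body c 0.464 -0.21550000000000002 size 16.0 13.0 long-axis yaw deg 0.0 z 0.177134333391612
handle c 0.508537109375 -0.1003358154296875 size 103.84104919433594 17.48681640625 long-axis yaw deg 167.25468 z 0.22046806190352375
deck c 0.4921405639648438 -0.11977069091796877 size 209.40179443359375 170.65643310546875 long-axis yaw deg 165.41959 z 0.07042019841887759
lever c 0.45835302734375 -0.2495881958007813 size 68.3950424194336 35.89527130126953 long-axis yaw deg 75.96373 z 0.10489364440960136
metro c 0.5015980224609375 -0.45623880004882816 size 94.89041137695312 90.65631103515625 long-axis yaw deg 150.46121 z 0.07555563884293226
tape c 0.49499999999999994 0.05149999999999999 size 66.0 61.0 long-axis yaw deg 0.0 z 0.021471510230169466
```

Candidates for the pad:
- The large grey mat at scene (276,425), measured 194x142 mm.
- The small mat at scene (230,464), measured about 148x112 mm.

The larger one fits the 190x140 description. The amplifier is the box on the trolley at scene (260,278). The other black boxes at the table edge are not on a trolley. The lever pad is at scene (268,203). The metronome (scene 325,120) and tape (scene 288,342) are clear of it.

```bash
cat > c.py <<'E'
import cv2
i=cv2.imread('pics/scene.png')[190:340,180:520]; cv2.imwrite('pics/crop1.png',cv2.resize(i,None,fx=2.3,fy=2.3,interpolation=cv2.INTER_CUBIC))
E
python3 c.py
cat > go.py <<'E'
import sys
from h import *
s=readout.read_state(); t=np.array([float(v) for v in sys.argv[1:4]]); R=Ro.from_euler('xyz',s['eef_rot'])
print('tool mm',np.round(R.inv().apply(t-s['tool_pos'])*1e3,1),'wz deg',round((np.degrees(s['eef_rot'][2])-float(sys.argv[4])+180)%360-180,2),'t',s['t'],'F',np.round(s['contact_force'],1),'rot',np.round(np.degrees(s['eef_rot']),2))
E
```

```text
(no output)
```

View pics/crop1.png

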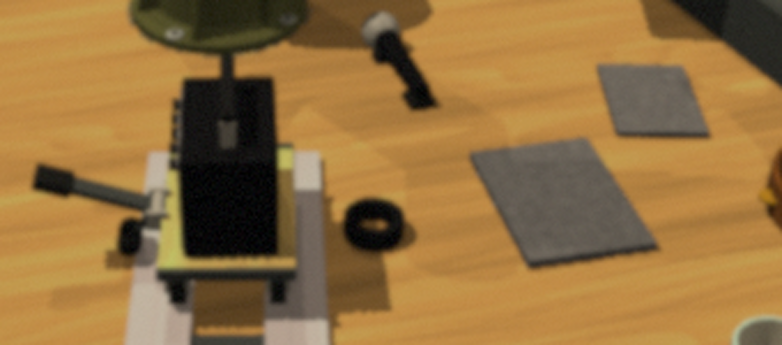

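Request:
move_arm(
  plan="0 0 0 -25 -22 -10 -1;0 0 0 -25 -22 -10 -1;0 0 0 -25 -22 -10 -1;0 0 0 -25 -22 -10 -1;0 0 0 -25 -22 -10 -1;0 0 0 -25 -22 -10 -1;0 0 0 -25 -22 0 -1;0 0 0 -25 -22 0 -1",
)

```text
t: 1.57
tool_pos: [0.3291, 0.3331, 0.4657]
eef_rot: [3.14, 0.001, 2.806]
contact_force: [0.4, 0.2, -0.2]
finger_gap: -0.004
gripper_force: 0.0
```

Request:
move_arm(
  plan="0 0 0 -25 -22 0 -1;0 0 0 -25 -22 0 -1;0 0 0 -25 -22 0 -1;0 0 0 -25 -22 0 -1;0 0 0 -25 -22 0 -1;0 0 0 -25 -22 0 -1;0 0 0 -25 -22 0 -1;0 0 0 -25 -22 0 -1",
)

```text
t: 2.23
tool_pos: [0.4598, 0.1007, 0.465]
eef_rot: [3.141, 0.001, 2.806]
contact_force: [0.1, 1.4, -0.7]
finger_gap: -0.001
gripper_force: 0.0
```

```bash
python3 go.py .463 -.266 .40 78
```

```text
tool mm [-123.8 -345.2   64.9] wz deg 82.75 t 2.2333 F [ 0.1  1.4 -0.7] rot [1.7998e+02 3.0000e-02 1.6075e+02]
```

The crop shows the larger mat at crop (560,200), the smaller one at (655,100), and the lever pad at (55,180) sticking out with nothing beside it. I'm going on to the lever.

Request:
move_arm(
  plan="0 0 0 -12.4 -34.5 0 -1;0 0 0 -12.4 -34.5 0 -1;0 0 0 -12.4 -34.5 0 -1;0 0 0 -12.4 -34.5 0 -1;0 0 0 -12.4 -34.5 0 -1;0 0 0 -12.4 -34.5 0 -1;0 0 0 -12.4 -34.5 0 -1;0 0 0 -12.4 -34.5 0 -1",
)

```text
t: 2.9
tool_pos: [0.4616, -0.1928, 0.465]
eef_rot: [3.142, 0.001, 2.806]
contact_force: [1.3, 0.3, -0.1]
finger_gap: -0.004
gripper_force: 0.0
```

Request:
move_arm(
  plan="0 0 0 -12.4 -34.5 0 -1;0 0 0 -12.4 -34.5 0 -1;0 0 7 0 0 10 -1;0 0 7 0 0 10 -1;0 0 7 0 0 10 -1;0 0 7 0 0 10 -1;0 0 7 0 0 10 -1;0 0 7 0 0 10 -1",
)

```text
t: 3.57
tool_pos: [0.4627, -0.2644, 0.4043]
eef_rot: [3.142, 0.0, 2.066]
contact_force: [-0.3, -0.3, -0.3]
finger_gap: 0.001
gripper_force: 0.0
```

Request:
move_arm(
  plan="0 0 7 0 0 0 -1;0 0 7 0 0 0 -1;0 0 7 0 0 0 -1;0 0 7 0 0 0 -1;0 0 7 0 0 0 -1;0 0 5.7 0 0 0 -1;0 0 0 0 0 0 -1",
)

```text
t: 4.15
tool_pos: [0.4627, -0.2642, 0.4048]
eef_rot: [3.141, 0.0, 1.36]
contact_force: [-0.0, 0.1, 0.1]
finger_gap: 0.001
gripper_force: 0.0
```

```bash
python3 go.py .463 -.266 .30 78
cat > d.py <<'E'
from h import *
np.set_printoptions(precision=3,suppress=True)
for n in ['wrist','side']:
    C=cam(n)
    for q in ['lever_pad','lever_hinge','amp_handle']:
        for o in spotter.tip_of(q,n)[:2]: print(n,q,o['location'],round(o['confidence'],2),bydepth(C,o['location']))
    if n=='wrist': save('w1',C['im'])
E
python3 d.py
```

```text
tool mm [ -1.7   0.6 104.8] wz deg -0.08 t 4.15 F [-0.   0.1  0.1] rot [179.99   0.    77.92]
wrist lever_pad [236.2, 309.0] 0.83 [ 0.458 -0.262  0.108]
wrist lever_hinge [105.2, 310.5] 0.82 [ 0.48  -0.164  0.075]
side lever_pad [350.7, 347.0] 0.94 [ 0.459 -0.262  0.111]
side lever_hinge [324.9, 344.7] 0.56 [ 0.477 -0.175  0.076]
```

View pics/w1.png

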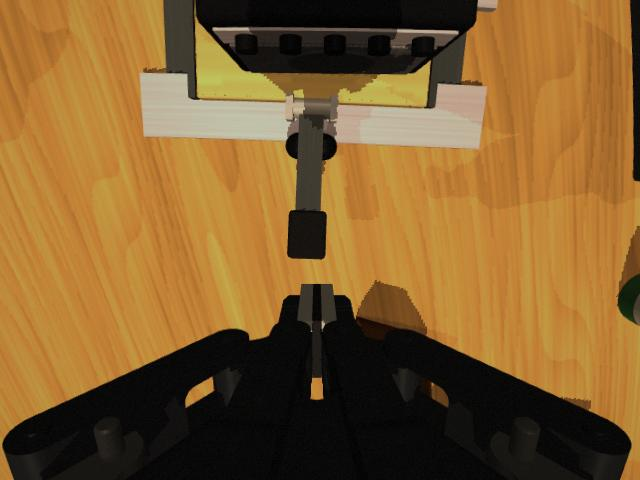

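The wrist view shows the lever pad at (235,307) just hinge-side of the shut fingertips (tips at about (290,316)). The lever lies along the picture's column, as wanted.

Request:
move_arm(
  plan="0 0 0 0.5 -2 20 -1;0 0 0 0.5 -2 25 -1;0 0 0 0 0 25 -1;0 0 0 0 0 20 -1;0 0 0 0 0 12 -1;0 0 0 0 0 10 -1;0 0 0 0 0 8 -1;0 0 0 0 0 8 -1",
)

```text
t: 5.22
tool_pos: [0.4593, -0.2627, 0.2767]
eef_rot: [3.141, 0.001, 1.363]
contact_force: [-0.3, -0.4, 2.1]
finger_gap: -0.002
gripper_force: 1.0
```

Request:
move_arm(
  plan="0 0 0 0 0 8 -1;0 0 0 0 0 8 -1;0 0 0 0 0 8 -1;0 0 0 0 0 8 -1;0 0 0 0 0 8 -1;0 0 0 0 0 8 -1;0 0 0 0 0 6 -1;0 0 0 0 0 0 -1",
)

```text
t: 5.88
tool_pos: [0.4594, -0.2621, 0.2219]
eef_rot: [3.141, -0.002, 1.363]
contact_force: [0.2, 0.3, 0.6]
finger_gap: -0.006
gripper_force: 0.1
```

Request:
move_arm(
  plan="0 0 0 0 0 3 -1;0 0 0 0 0 3 -1;0 0 0 0 0 2 -1;0 0 0 0 0 0 -1",
)

```text
t: 6.22
tool_pos: [0.4596, -0.2621, 0.2155]
eef_rot: [3.14, -0.002, 1.363]
contact_force: [-1.2, 2.8, 10.5]
finger_gap: -0.003
gripper_force: 4.6
```

Request:
move_arm(
  plan="0 0 0 0 0 1.5 -1;0 0 0 0 0 0 -1;0 0 0 0 0 0 -1;0 0 0 0 0 -10 -1;0 0 0 0 0 -40 -1;0 0 0 0 0 -40 -1;0 0 0 0 0 -40 -1;0 0 0 0 0 -40 -1",
)

```text
t: 6.88
tool_pos: [0.4585, -0.2621, 0.3844]
eef_rot: [-3.14, -0.001, 1.362]
contact_force: [1.4, -0.2, 0.3]
finger_gap: 0.004
gripper_force: 0.0
```

```bash
python3 d.py; python3 b.py | egrep 'amp|handle'; python3 go.py .508 -.101 .46 167.3
```

```text
wrist lever_hinge [103.7, 316.3] 0.58 [ 0.479 -0.164  0.075]
side lever_hinge [322.4, 343.9] 0.89 [ 0.447 -0.268  0.218]
amp top c 0.5082459716796874 -0.1021747436523438 size 146.6913604736328 91.6391830444336 long-axis yaw deg 167.79951 z 0.1841762086496579
amp body c 0.5083052978515625 -0.10522692871093753 size 147.42645263671875 98.68351745605469 long-axis yaw deg 167.12502 z 0.18176428055110316
handle c 0.5091867065429687 -0.10167877197265629 size 104.38352966308594 13.65185832977295 long-axis yaw deg 167.19576 z 0.2201864314320653
tool mm [168.   14.7 -78.2] wz deg -89.24 t 7.3833 F [-0.6 -0.6 -0.6] rot [-1.7984e+02 -5.0000e-02  7.8060e+01]
```

```bash
cat > e.py <<'E'
from h import *
C=cam('wrist'); rc,X=cloud(C)
h=np.array([.480,-.163]); u=np.array([-.209,-.978]); n=np.array([.978,-.209])
l=(X[:,:2]-h)@u; w=(X[:,:2]-h)@n
for a in range(20,130,10):
    m=(abs(l-a/1e3)<.004)&(abs(w)<.006)&(X[:,2]>.01)&(X[:,2]<.14)
    print(a,m.sum(),np.round(np.percentile(X[m,2],[10,50,90]),3) if m.sum() else '')
E
python3 e.py
```

```text
20 163 [0.063 0.065 0.066]
30 164 [0.06  0.061 0.063]
40 146 [0.056 0.058 0.059]
50 126 [0.052 0.054 0.055]
60 126 [0.049 0.051 0.052]
70 126 [0.045 0.047 0.049]
80 126 [0.042 0.043 0.045]
90 120 [0.041 0.043 0.043]
100 110 [0.038 0.039 0.041]
110 102 [0.034 0.035 0.037]
120 44 [0.031 0.032 0.033]
```

Request:
move_arm(
  plan="0 0 0 0 0 -40 -1;0 0 0 0 0 -38 -1;0 0 0 33.6 2.9 0 -1;0 0 0 33.6 2.9 0 0;0 0 0 33.6 2.9 0 0;0 0 0 33.6 2.9 0 0;0 0 0 33.6 2.9 0 0;0 0 -6.9 0 0 0 0",
)

```text
t: 8.1
tool_pos: [0.5091, -0.0967, 0.4606]
eef_rot: [-3.141, -0.003, 1.487]
contact_force: [0.3, 0.0, -0.1]
finger_gap: 0.502
gripper_force: 0.0
```

Request:
move_arm(
  plan="0 0 -6.9 0 0 0 1;0 0 -6.9 0 0 0 1;0 0 -6.9 0 0 0 1;0 0 -6.9 0 0 0 1;0 0 -6.9 0 0 0 1;0 0 -6.9 0 0 0 1;0 0 -6.9 0 0 0 1;0 0 -6.9 0 0 0 1",
)

```text
t: 8.77
tool_pos: [0.508, -0.1011, 0.4605]
eef_rot: [-3.141, -0.001, 2.452]
contact_force: [0.2, -0.5, 0.0]
finger_gap: 0.999
gripper_force: 0.0
```

Request:
move_arm(
  plan="0 0 -6.9 0 0 0 1;0 0 -6.9 0 0 0 1;0 0 -6.9 0 0 0 1;0 0 -6.9 0 0 0 1;0 0 0 0 0 0 1",
)

```text
t: 9.18
tool_pos: [0.5079, -0.1011, 0.4606]
eef_rot: [-3.142, -0.001, 2.931]
contact_force: [0.4, 0.3, -0.3]
finger_gap: 0.999
gripper_force: 0.0
```

```bash
python3 go.py .5085 -.101 .371 167.3
cat > f.py <<'E'
from h import *
np.set_printoptions(precision=4,suppress=True)
C=cam('wrist'); save('w2',C['im']); rc,X=cloud(C)
for o in spotter.tip_of('amp_handle','wrist')[:2]: print(o['location'],round(o['confidence'],2),bydepth(C,o['location']))
m=(np.hypot(X[:,0]-.508,X[:,1]+.101)<.08)&(X[:,2]>.208)&(X[:,2]<.235)
Y=X[m]; c,s,a=cv2.minAreaRect((Y[:,:2]*1e4).astype(np.float32)); print(m.sum(),np.array(c)/1e4,np.array(s)/1e4,a,np.median(Y[:,2]))
E
python3 f.py
```

```text
tool mm [-0.6  0.2 89.6] wz deg 0.63 t 9.1833 F [ 0.4  0.3 -0.3] rot [-1.8000e+02 -6.0000e-02  1.6793e+02]
[254.8, 322.0] 0.77 [ 0.5057 -0.0968  0.2214]
3393 [ 0.5086 -0.098 ] [0.014  0.0993] 77.37809753417969 0.2210007716422226
```

View pics/w2.png

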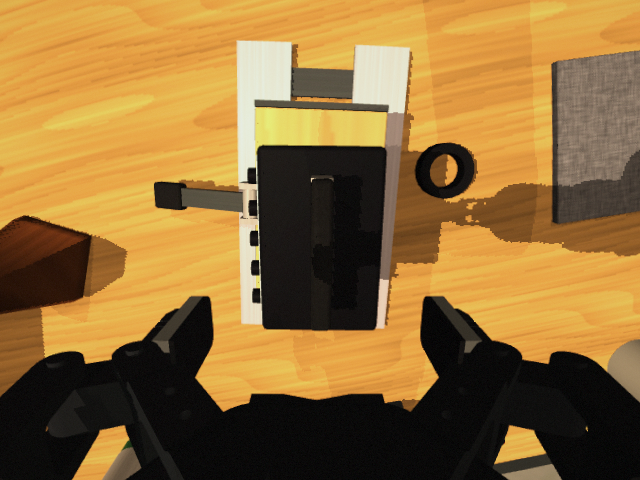

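The lever bar slopes 0.35 rad below level, so the brake is fully on. The wrist view shows the handle running from (180,322) to about (325,320), between the open fingers. Now I'll descend and grip.

Request:
move_arm(
  plan="0 0 0.5 0 1.5 15 1;0 0 0 0 1.5 20 1;0 0 0 0 0 20 1;0 0 0 0 0 15 1;0 0 0 0 0 12 0.2;0 0 0 0 0 9 -0.2;0 0 0 0 0 0 -0.4;0 0 0 0 0 0 -0.6",
  newtons=60,
)

```text
t: 9.95
tool_pos: [0.5086, -0.0981, 0.37]
eef_rot: [-3.142, -0.001, 2.918]
contact_force: [0.5, 0.8, 0.7]
finger_gap: 0.452
gripper_force: 0.0
```

Request:
move_arm(
  plan="0 0 0 0 0 0 -1;0 0 0 0 0 0 -1;0 0 0 0 0 0 -1;0 0 0 0 0 0 -1;0 0 0 0 0 0 -1",
  newtons=60,
)

```text
t: 10.37
tool_pos: [0.509, -0.0984, 0.3713]
eef_rot: [-3.141, 0.002, 2.919]
contact_force: [-0.6, -2.2, 6.4]
finger_gap: 0.152
gripper_force: 59.9
```

Request:
move_arm(
  plan="0 0 0 0 0 -2 -1;0 0 0 0 0 -4 -1;0 0 0 0 0 -8 -1;0 0 0 0 0 -10 -1;0 0 0 0 0 -12 -1;0 0 0 0 0 -10 -1;0 0 0 0 0 -6 -1;0 0 0 0 0 0 -1",
)

```text
t: 11.03
tool_pos: [0.5092, -0.0982, 0.4241]
eef_rot: [3.141, 0.003, 2.919]
contact_force: [-0.4, -0.7, -7.0]
finger_gap: 0.151
gripper_force: 58.6
```

```bash
python3 go.py .4983 .2597 .42 177.7
cat > g.py <<'E'
from h import *
np.set_printoptions(precision=3,suppress=True)
C=cam('side'); save('s2',C['im'][180:420,180:500])
E
python3 g.py
```

```text
tool mm [ 89.6 346.7   3.9] wz deg -10.44 t 11.0333 F [-0.4 -0.7 -7. ] rot [1.7999e+02 1.6000e-01 1.6726e+02]
```

View pics/s2.png

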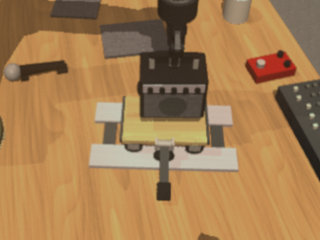

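The amp hangs level above the deck at crop (85,172), and the lever is still down. Carrying it to the pad.

Request:
move_arm(
  plan="0 0 0 2 8 0 -1;0 0 0 4 16 0 -1;0 0 0 6 24 0 -1;0 0 0 7 27 0 -1;0 0 0 7 27 0 -1;0 0 0 7 27 0 -1;0 0 0 7 27 0 -1;0 0 0 7 27 0 -1",
)

```text
t: 11.75
tool_pos: [0.5024, 0.0925, 0.4214]
eef_rot: [-3.141, -0.002, 2.919]
contact_force: [1.1, -0.3, -8.0]
finger_gap: 0.146
gripper_force: 58.7
```

Request:
move_arm(
  plan="0 0 0 7 27 0 -1;0 0 0 7 27 0 -1;0 0 0 7 27 0 -1;0 0 0 7 27 0 -1;0 0 0 6 24 0 -1;0 0 0 5 18 0 -1;0 0 0 3 10 0 -1;0 0 0 1 4 0 -1",
)

```text
t: 12.42
tool_pos: [0.4967, 0.2619, 0.4213]
eef_rot: [-3.141, -0.001, 2.921]
contact_force: [0.4, -0.1, -7.3]
finger_gap: 0.147
gripper_force: 58.7
```

Request:
move_arm(
  plan="0 0 -1 0 0 0 -1;0 0 -2 0 0 0 -1;0 0 -2.5 0 0 0 -1;0 0 -2.4 0 0 0 -1;0 0 -1.5 0 0 0 -1;0 0 -1 0 0 0 -1;0 0 0 0 0 0 -1",
)

```text
t: 13.0
tool_pos: [0.4974, 0.2591, 0.4221]
eef_rot: [-3.141, -0.0, 3.1]
contact_force: [-0.8, 0.6, -7.5]
finger_gap: 0.148
gripper_force: 58.7
```

```bash
python3 go.py .4983 .2597 .314 177.7
cat > k.py <<'E'
from h import *
P=[];
for n in ['scene','side']:
    C=cam(n); save('k_'+n,C['im']); rc,X=cloud(C); P.append(X)
P=np.vstack(P)
def fit(nm,z0,z1,r):
    X=P[(np.hypot(P[:,0]-.498,P[:,1]-.26)<r)&(P[:,2]>z0)&(P[:,2]<z1)]
    g=np.zeros((600,600),np.uint8); ij=((X[:,:2]-[.2,-.04])*1000).astype(int); g[ij[:,0],ij[:,1]]=255
    g=cv2.morphologyEx(cv2.morphologyEx(g,cv2.MORPH_CLOSE,np.ones((7,7))),cv2.MORPH_OPEN,np.ones((5,5)))
    c=max(cv2.findContours(g,0,1)[0],key=cv2.contourArea); (cy,cx),s,a=cv2.minAreaRect(c); print(nm,round(cx/1e3+.2,4),round(cy/1e3-.04,4),s,a,'zlow',np.percentile(X[:,2],1))
import sys
t=float(sys.argv[1])
fit('pad',.007,.018,.15); fit('amptop',t-.006,t+.006,.12)
E
python3 k.py .236
```

```text
tool mm [ -0.8   0.7 108.1] wz deg -0.07 t 13.0 F [-0.8  0.6 -7.5] rot [-1.7996e+02 -1.0000e-02  1.7763e+02]
pad 0.4981 0.2597 (144.02099609375, 194.0909423828125) 3.4336302280426025 zlow 0.0074012325110431095
amptop 0.4962 0.254 (90.58635711669922, 142.80130004882812) 1.6211459636688232 zlow 0.23040131967977856
```

Request:
move_arm(
  plan="0 0 0 -1 1 6 -1;0 0 0 0 1 12 -1;0 0 0 0 0 16 -1;0 0 0 0 0 18 -1;0 0 0 0 0 18 -1;0 0 0 0 0 14 -1;0 0 0 0 0 9 -1;0 0 0 0 0 5 -1",
)

```text
t: 13.77
tool_pos: [0.498, 0.2618, 0.3225]
eef_rot: [-3.14, -0.002, 3.101]
contact_force: [0.4, 0.5, -7.0]
finger_gap: 0.148
gripper_force: 58.7
```

Request:
move_arm(
  plan="0 0 0 0 0 3 -1;0 0 0 0 0 2 -1;0 0 0 0 0 2 -1;0 0 0 0 0 2 -1;0 0 0 0 0 0 -1",
)

```text
t: 14.18
tool_pos: [0.4986, 0.2622, 0.3154]
eef_rot: [3.141, 0.001, 3.101]
contact_force: [-0.5, -0.6, -6.3]
finger_gap: 0.149
gripper_force: 58.7
```

Request:
move_arm(
  plan="0 0 0 0 0 1 -1;0 0 0 0 0 1 -1;0 0 0 0 0 1 -1;0 0 0 0 0 0 -1",
)

```text
t: 14.52
tool_pos: [0.4985, 0.2621, 0.3133]
eef_rot: [3.141, 0.001, 3.101]
contact_force: [-2.9, -0.8, 3.2]
finger_gap: 0.149
gripper_force: 60.0
```

The amp is resting on the pad, so I'll release it and go straight up.

Request:
move_arm(
  plan="0 0 0 0 0 0 -0.4;0 0 0 0 0 0 0;0 0 0 0 0 0 0.4;0 0 0 0 0 0 0.4;0 0 0 0 0 -8 0.4;0 0 0 0 0 -15 0.4;0 0 0 0 0 -30 0.4;0 0 0 0 0 -40 0.4",
)

```text
t: 15.18
tool_pos: [0.4975, 0.2616, 0.4041]
eef_rot: [-3.139, -0.005, 3.101]
contact_force: [0.9, 1.1, -0.4]
finger_gap: 0.7
gripper_force: 0.0
```

Request:
move_arm(
  plan="0 0 0 0 0 -35 0.4;0 0 0 0 0 -25 0.4;0 0 0 0 -40 0 0.4;0 0 0 0 -40 0 0.4;0 0 0 0 -40 0 0.4;0 0 0 0 -40 0 0.4;0 0 0 0 -40 0 0.4;0 0 0 0 -40 0 0.4",
)

```text
t: 15.85
tool_pos: [0.4882, 0.0206, 0.4661]
eef_rot: [3.142, 0.001, 3.101]
contact_force: [0.9, -0.1, -0.2]
finger_gap: 0.701
gripper_force: 0.0
```

```bash
python3 k.py .127
python3 - <<'E'
import cv2,numpy as np
a=cv2.imread('pics/k_scene.png')[140:380,180:500];b=cv2.imread('pics/k_side.png')[140:380,180:500]
cv2.imwrite('pics/k1.png',np.hstack([a,b]))
E
python3 go.py .4585 -.262 .46 78
```

```text
pad 0.4984 0.2591 (142.45648193359375, 193.58804321289062) 3.3177809715270996 zlow 0.00729501432229821
amptop 0.4979 0.2572 (91.52449798583984, 143.18650817871094) 2.683774948120117 zlow 0.12141607160319098
tool mm [  16.3 -280.9    6.6] wz deg 99.27 t 15.95 F [ 0.   0.2 -0.9] rot [-1.7989e+02  6.0000e-02  1.7727e+02]
```

View pics/k1.png

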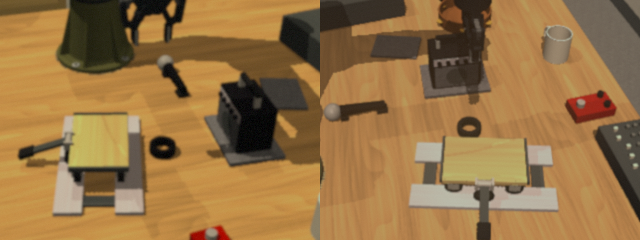

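The amp stands upright and centred on the larger pad (left picture (245,115), within 2 mm), the trolley is empty, and the lever is down. Going to pinch the lever pad.

Request:
move_arm(
  plan="0 0 0 2 -35 0 0.2;0 0 0 2 -35 0 0.2;0 0 0 2 -35 0 0.2;0 0 0 2 -35 0 0.2;0 0 0 2 -35 0 0.2;0 0 0 2 -35 0 0.2;0 0 0 2 -35 0 0.2;0 0 0 2 -35 0 0.2",
)

```text
t: 16.62
tool_pos: [0.4613, -0.2579, 0.4659]
eef_rot: [-3.142, 0.001, 3.101]
contact_force: [0.2, 1.1, 0.7]
finger_gap: 0.603
gripper_force: 0.0
```

Request:
move_arm(
  plan="0 0 7.1 0 0 0 0.2;0 0 7.1 0 0 0 0.2;0 0 7.1 0 0 0 0.2;0 0 7.1 0 0 0 0.2;0 0 7.1 0 0 0 0.2;0 0 7.1 0 0 0 0.2;0 0 7.1 0 0 0 0.2;0 0 7.1 0 0 0 0.2",
)

```text
t: 17.28
tool_pos: [0.4617, -0.2562, 0.4657]
eef_rot: [3.141, 0.0, 2.104]
contact_force: [0.6, -0.9, -0.1]
finger_gap: 0.6
gripper_force: 0.0
```

Request:
move_arm(
  plan="0 0 7.1 0 0 10 0.2;0 0 7.1 0 0 10 0.2;0 0 7.1 0 0 10 0.2;0 0 7.1 0 0 10 0.2;0 0 7.1 0 0 10 0.2;0 0 7 0 0 10 0.2;0 0 0 0 0 10 0.2;0 0 0 0 0 0 0.2",
)

```text
t: 17.95
tool_pos: [0.4611, -0.256, 0.3936]
eef_rot: [-3.139, -0.001, 1.372]
contact_force: [-0.1, 0.5, 0.2]
finger_gap: 0.6
gripper_force: 0.0
```

```bash
cat > p.py <<'E'
from h import *
C=cam('wrist'); save('w3',C['im']); rc,X=cloud(C)
for o in spotter.tip_of('lever_pad','wrist')[:2]: print(o['location'],round(o['confidence'],2),bydepth(C,o['location']))
m=(np.hypot(X[:,0]-.458,X[:,1]+.262)<.04)&(X[:,2]>.025)&(X[:,2]<.06); Y=X[m]
# pad part: wide portion
l=(Y[:,:2]-[.480,-.163])@[-.209,-.978]; Z=Y[l>.084]
print(len(Z),(Z.min(0)+Z.max(0))/2,Z.mean(0),cv2.minAreaRect((Z[:,:2]*1e4).astype(np.float32)))
E
python3 p.py; python3 go.py .459 -.261 .190 78
```

```text
[228.7, 315.3] 0.57 [ 0.45846898 -0.26061391  0.03904298]
1069 [ 0.45589309 -0.26217347  0.0371679 ] [ 0.45602033 -0.261096    0.03826959] ((4556.259765625, -2620.35986328125), (365.27093505859375, 299.385009765625), 75.5367660522461)
tool mm [ -5.   -1.4 205.2] wz deg 0.55 t 18.05 F [-1.  -0.2  0.4] rot [-1.7998e+02 -1.0000e-02  7.8550e+01]
```

View pics/w3.png

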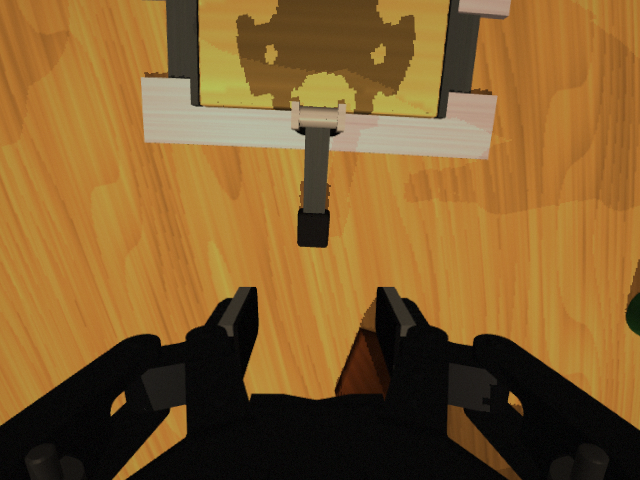

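The wrist view shows the pad at (228,313), lined up between the fingers. I'll descend around it and pinch.

Request:
move_arm(
  plan="0 0 1 -3 -1.5 25 0.2;0 0 0 -2.8 -1.7 35 0.2;0 0 0 0 0 35 0.2;0 0 0 0 0 35 0.2;0 0 0 0 0 30 0.2;0 0 0 0 0 22 0.2;0 0 0 0 0 16 0.2;0 0 0 0 0 9 0.2",
)

```text
t: 18.72
tool_pos: [0.4567, -0.2615, 0.1868]
eef_rot: [-3.14, -0.001, 1.352]
contact_force: [-0.2, 0.6, 0.1]
finger_gap: 0.6
gripper_force: 0.0
```

Request:
move_arm(
  plan="0 0 0 0 0 0 0;0 0 0 0 0 0 -0.2;0 0 0 0 0 0 -0.3;0 0 0 0 0 0 -0.6;0 0 0 0 0 0 -1;0 0 0 0 0 0 -1;0 0 0 0 0 0 -1",
  newtons=30,
)

```text
t: 19.3
tool_pos: [0.4568, -0.2618, 0.1891]
eef_rot: [3.141, 0.0, 1.35]
contact_force: [-4.7, 1.8, 5.7]
finger_gap: 0.343
gripper_force: 30.2
```

Pinched. Now I'll follow the arc upward.

Request:
move_arm(
  plan="0 0 0 -2 0 -8 -1;0 0 0 -2 0 -9 -1;0 0 0 -1.2 0 -9 -1;0 0 0 -0.8 0 -9 -1;0 0 0 0 0 -9 -1;0 0 0 0.8 0 -9 -1;0 0 0 1.2 0 -8 -1;0 0 0 2 0 -7 -1",
)

```text
t: 19.97
tool_pos: [0.4568, -0.2636, 0.2574]
eef_rot: [3.14, -0.0, 1.35]
contact_force: [1.4, 3.0, -9.0]
finger_gap: 0.346
gripper_force: 30.3
```

Request:
move_arm(
  plan="0 0 0 1 0 -3 -1;0 0 0 0.5 0 -2 -1;0 0 0 0 0 0 -1",
)

```text
t: 20.22
tool_pos: [0.4573, -0.2622, 0.262]
eef_rot: [3.14, 0.0, 1.351]
contact_force: [-0.2, 4.1, -1.3]
finger_gap: 0.341
gripper_force: 31.1
```

Request:
move_arm(
  plan="0 0 0 0 0 -3 -1;0 0 0 0 0 0 -1;0 0 0 0 0 0 -0.6;0 0 0 0 0 0 -0.2;0 0 0 0 0 0 0.2;0 0 0 0 0 0 0.2;0 0 0 0 0 0 0.2;0 0 0 0 0 -10 0.2",
)

```text
t: 20.88
tool_pos: [0.4562, -0.2622, 0.2733]
eef_rot: [-3.139, -0.0, 1.35]
contact_force: [0.5, 0.1, 0.1]
finger_gap: 0.6
gripper_force: 0.0
```

Request:
move_arm(
  plan="0 0 0 0 0 -30 0.2;0 0 0 0 0 -40 0.2;0 0 0 0 0 -40 0.2;0 0 0 0 0 0 0.2",
)

```text
t: 21.22
tool_pos: [0.4588, -0.2636, 0.3931]
eef_rot: [3.13, 0.004, 1.35]
contact_force: [1.2, -0.4, 0.6]
finger_gap: 0.602
gripper_force: 0.0
```

```bash
python3 e.py; python3 k.py .127
python3 - <<'E'
from h import *
for n in ['wrist','side']:
    C=cam(n)
    for q in ['lever_pad','lever_hinge']:
        for o in spotter.tip_of(q,n)[:1]: print(n,q,round(o['confidence'],2),bydepth(C,o['location']))
s=readout.read_state(); print(s['t'],s['contact_force'])
a=cv2.imread('pics/k_scene.png')[140:380,180:500];b=cv2.imread('pics/k_side.png')[140:380,180:500]
cv2.imwrite('pics/k2.png',np.hstack([a,b]))
E
```

```text
20 159 [0.076 0.078 0.079]
30 170 [0.08  0.082 0.083]
40 170 [0.084 0.085 0.086]
50 176 [0.087 0.089 0.09 ]
60 167 [0.091 0.092 0.093]
70 175 [0.094 0.095 0.097]
80 180 [0.098 0.099 0.103]
90 182 [0.104 0.106 0.107]
100 181 [0.108 0.109 0.111]
110 182 [0.111 0.113 0.114]
120 33 [0.112 0.113 0.115]
pad 0.4982 0.2585 (141.7120361328125, 194.1490020751953) 3.094058036804199 zlow 0.007382259573673982
amptop 0.4987 0.2581 (90.44332885742188, 145.5089569091797) 1.7357046604156494 zlow 0.12153120301818848
wrist lever_pad 0.69 [ 0.46122787 -0.2598293   0.10896192]
wrist lever_hinge 0.64 [ 0.48063992 -0.16636816  0.07516496]
side lever_pad 0.69 [ 0.45715248 -0.25667908  0.11035383]
side lever_hinge 0.63 [ 0.47979845 -0.17143416  0.0758746 ]
21.6667 [-0.2447932   0.16219139 -0.97428169]
```

View pics/k2.png

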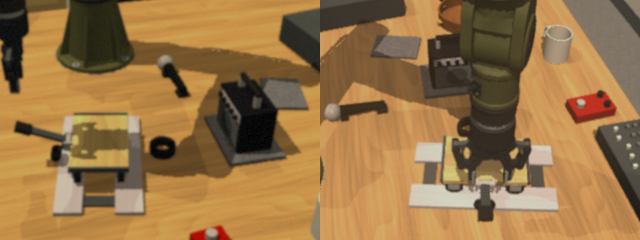

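The lever slopes up about 0.34 rad, so it is fully up. The amp is centred on the pad, the trolley hasn't moved and the arm is clear.

```bash
python3 -c "
from workcell import job
print(job.close_job())"
```

```text
the job is handed in; nothing more can be done
None
```

The job is handed in after about 22 s of robot time, with no verdict returned: the brake was locked, the amplifier set upright within 1–2 mm of the larger pad's centre, and the lever put fully up again, with the trolley still in place and the tape and metronome never touched.

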